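# Lay out the filter kit and the espresso kit

### The job

Make up the two coffee kits in the wooden trays, one thing to a compartment. In the three-compartment tray lay the scoop flat along the long compartment and stand the tall tumbler and the lidded canister in the two square ones, either way round; in the two-compartment tray stand the short tumbler and the tamper, again in either compartment. Set the tumblers and the canister down upright rather than dropping them, and leave the little white dish where it is.

Things in the scene. Friction and masses are not known exactly. Their poses are not given: they have to be found in the camera images.
- tall_c (a point): Tall black ceramic tumbler, open on top: straight round cup, outer diameter 56 mm, 80 mm tall, about 220 g. Point on its axis, half-way up (40 mm above its underside); z is up along the axis. It stands on the counter at first.
- short_c (a point): Short black ceramic tumbler, open on top: wider and lower than the other, outer diameter 68 mm, 56 mm tall, about 180 g. Point on its axis, half-way up (28 mm above its underside); z up. It stands on the counter at first.
- canister_c (a point): Clear acrylic canister with a fixed flat steel lid: closed cylinder, diameter 62 mm, 76 mm tall, about 220 g. Point on its axis, half-way up (38 mm above its underside); z up. It stands on the counter at first.
- tamper_c (a point): Copper-toned steel coffee tamper standing on its foot: foot 58 mm in diameter and 18 mm tall, narrowing up to 28 mm above the underside, then a straight upright round handle 28 mm in diameter up to 86 mm; about 350 g. Point on its axis, 56 mm above its underside, half-way up the handle; z up.
- scoop_c (a point): Blue plastic scoop lying flat, 150 mm long, 28 mm tall, 50 g: round bowl 44 mm across at its +x end, level straight handle 12 mm wide (faces 16 and 28 mm above the underside), foot 16 mm wide at the -x end. Point mid-length in the handle, 22 mm above the underside, a good place to grip across; bowl starts 31 mm from it, foot 65 mm. x along the handle to the bowl, z up. At first roughly along world y.
- tray3: Fixed wooden filter-kit tray, three compartments, 184 (x) by 174 mm (y), yaw within 0.25 rad. Origin at the centre of its underside, on the counter; floor 4 mm up, walls 4 mm thick, tops 9 mm up. In its axes: long compartment 176 (x) by 76 mm (y) inside, centred at x 0, y -45 mm; two squares 86 by 86 mm inside, centred at x +45 and -45 mm, y +40 mm.
- tray2: Fixed wooden espresso-kit tray, two compartments, 184 (x) by 94 mm (y), yaw within 0.25 rad. Origin at the centre of its underside, on the counter; floor 4 mm up, walls 4 mm thick, tops 9 mm up. In its axes: two squares 86 by 86 mm inside, centred at x +45 and -45 mm, y 0.
- dish: Bystander: small white ceramic dish, 48 mm across, 25 mm tall, loose on a 68 mm wide, 5 mm thick cork coaster in the midst of the stock. Origin at the centre of its underside. To be left where it is.
Mind the look-alikes: they are no part of the job. Leave any turquoise or yellow look-alike of the part that bears tall_c alone.

How it is judged (in metres and radians):
At the end, for the whole second after the job is handed in: Tall tumbler and canister in the squares of tray3, short tumbler and tamper in tray2, one per compartment, within 15.5 mm of its centre in x and y; scoop along tray3's long one within 18 mm and 0.4 rad. All upright within 0.05 rad, within 4 mm of the tray floor, released, at rest ((((x of tall_c in the frame of tray3 between -0.0605 and -0.0295 m and y of tall_c in the frame of tray3 between 0.0245 and 0.0555 m and z of tall_c in the frame of tray3 between 0.04 and 0.048 m) and (x of canister_c in the frame of tray3 between 0.0295 and 0.0605 m and y of canister_c in the frame of tray3 between 0.0245 and 0.0555 m and z of canister_c in the frame of tray3 between 0.038 and 0.046 m)) or ((x of tall_c in the frame of tray3 between 0.0295 and 0.0605 m and y of tall_c in the frame of tray3 between 0.0245 and 0.0555 m and z of tall_c in the frame of tray3 between 0.04 and 0.048 m) and (x of canister_c in the frame of tray3 between -0.0605 and -0.0295 m and y of canister_c in the frame of tray3 between 0.0245 and 0.0555 m and z of canister_c in the frame of tray3 between 0.038 and 0.046 m))) and (((x of short_c in the frame of tray2 between -0.0605 and -0.0295 m and y of short_c in the frame of tray2 between -0.0155 and 0.0155 m and z of short_c in the frame of tray2 between 0.028 and 0.036 m) and (x of tamper_c in the frame of tray2 between 0.0295 and 0.0605 m and y of tamper_c in the frame of tray2 between -0.0155 and 0.0155 m and z of tamper_c in the frame of tray2 between 0.056 and 0.064 m)) or ((x of short_c in the frame of tray2 between 0.0295 and 0.0605 m and y of short_c in the frame of tray2 between -0.0155 and 0.0155 m and z of short_c in the frame of tray2 between 0.028 and 0.036 m) and (x of tamper_c in the frame of tray2 between -0.0605 and -0.0295 m and y of tamper_c in the frame of tray2 between -0.0155 and 0.0155 m and z of tamper_c in the frame of tray2 between 0.056 and 0.064 m))) and x of scoop_c in the frame of tray3 between -0.018 and 0.018 m and y of scoop_c in the frame of tray3 between -0.063 and -0.027 m and z of scoop_c in the frame of tray3 between 0.022 and 0.03 m and angle between the x axis of scoop_c and the x axis of tray3, either way round below 0.4 rad and angle between each of tall_c, short_c, canister_c, tamper_c, scoop_c's own z axis and vertical below 0.05 rad and linear speed of each of tall, short, canister, tamper, scoop below 0.02 m/s and contact force between the fingers and tall below 0.05 N and contact force between the fingers and short below 0.05 N and contact force between the fingers and canister below 0.05 N and contact force between the fingers and tamper below 0.05 N and contact force between the fingers and scoop below 0.05 N); the robot touches nothing.
It fails at once if the tall tumbler is dropped (falls free, faster than 0.65 m/s, more than about 2 cm) (contact force between anything else and tall below 0.02 N and linear speed of tall above 0.65 m/s).
It fails at once if the short tumbler is dropped (falls free, faster than 0.65 m/s, more than about 2 cm) (contact force between anything else and short below 0.02 N and linear speed of short above 0.65 m/s).
It fails at once if the canister is dropped (falls free, faster than 0.65 m/s, more than about 2 cm) (contact force between anything else and canister below 0.02 N and linear speed of canister above 0.65 m/s).
It fails at once if the white dish is pushed more than 30 mm or tipped over (distance of dish from where it was at the start of the episode above 0.03 m or angle between dish's own z axis and vertical above 0.4 rad).
It also fails if it takes over 128 s, if anything falls off the work surface, if the arm or the gripper's body presses on something with over 40 N, if the wrist force passes 120 N, or if a joint passes its speed limit or range.

### The arm

A 6-joint arm with a two-finger parallel gripper is mounted at the origin on the work surface. World frame = base frame: x ahead of the robot, y to its left, z up, the work surface at z = 0. Lengths are in m, angles in degrees, forces in N, time in s.
With the tool pointing down it reaches from about 0.4 to 0.825 m from the base axis. Payload 7 kg.
Tool frame: the origin (TCP) lies at the very end of the fingers, on their centre line; the grasp point (between the pads) lies 19 mm behind it; z points along the fingers, y is the line along which they close (so a half turn about z gives the same grasp; the last joint's range is limited). The gripper opens to 88 mm and grips with 3 to 60 N. Pads are 19 mm wide; open, the fingers measure 130 mm over their backs; the gripper's body (78 mm by 193 mm) begins 47 mm behind the grasp point.
Start: joints at [86.121, 20.546, 0.682, 0, -70.136, -16.507], TCP at [0.235, 0.633, 0.227] pointing down, gripper open.
Joint ranges: [-176.03, 176.03], [-82.01, 121.73], [-58.28, 71.71], [-173.87, 95.51], [-174.79, -0.11], [-173.66, 173.66]. Speed limits (degrees/s): [136.94, 136.94, 172.46, 180, 180, 180].

### API

Orientations are given as [roll, pitch, yaw] about the fixed x, y, z axes, in that order (R = Rz(yaw) Ry(pitch) Rx(roll)).
In Python, from plant import ctrl, viewer gives the robot as it stands.
- The arm moves only by the tool servo_tool, never from a script. Its argument "rows" is a list of rows, each a list of 6 numbers: the shift along the world's x, y, z in mm, then the turn, a rotation vector about the world's x, y, z in degrees. A call has 1 to 5 rows; each row shifts and turns the commanded pose from where the row before left it; what a row does not reach is not made up. A row lasts 1/12 s, in which the tool goes at most 41.7 mm and 7.16 degrees, less where a joint would pass 70% of its speed; a pose out of reach is approached as far as the arm can. A call is refused whole if a number of a shift passes 41.7 or a number of a turn 7.16, either way. A call with a gripper value outside its range is refused whole. "fingers" is the finger opening in mm, from 0 to 87.6, set as the call begins (left out, the last holds). The fingers move at their own pace and stop on an object; the grip force is fixed at half the most. Time passes only in rows, so rows that do not move let the fingers close. It gives the time, the measured TCP pose, the force and the opening at its end, in the units of the state.
- ctrl.get_obs(): the state, without advancing time (a new reading comes with each control period).
- viewer.snapshot(name): name is "scene" or "top" or "wrist"; returns (picture, depth): 384x512x3 uint8, red, green, blue; 384x512 float32, m along the optical axis (not along the pixel's ray), 0 where there is no reading.
- viewer.calibration(name): a dict with "fx", "fy", "cx", "cy" (pixels), "k1" (the pictures are not rectified: a ray, as slopes to the right and down, at radius r is drawn at 1 + k1 r^2 times it, then the intrinsics apply), "origin" and "rotation" of the camera in the world. Camera axes: x right, y up, looking along -z (the intrinsics and any distortion apply to the point x, -y, -z); pixel columns grow to the right and rows downward; lengths in m; the calibration is good to about 2 mm. A picture is of the moment at which its call begins: read the wrist's pose just before it. calibration takes no time and is no camera call; for the wrist camera it gives the pose at the moment of the call.
- ctrl.close_job(): hands the job in, once; it reports no verdict.
The state is a dict: "clock": time; "joint_pos": joint angles; "qvel": joint speeds; "tau": joint torques, N m; "tool_pos": TCP position; "orientation": TCP orientation; "force": force on the tool from outside, world axes, zero at the start; "moment": the same for the moment, N m; "opening": finger opening in m.
Only numpy, scipy, OpenCV 4.12 (cv2) and the standard library are available. Lean on these libraries where they do the work, as an engineer would, in place of code of your own. Each camera call takes 0.05 s, during which the arm holds its last target. There are 200 camera calls.

## Working session

There is one attempt and no reset: what is moved stays moved. The work goes in short steps, Python scripts to look and compute and a tool call to move; the robot and the scene stay as the last step left them, time stands still between calls to the robot, and variables do not carry over. Pictures are saved under pics/ and viewed, on a budget of 14 in all, crops included, one or two more only if the job needs it, and the job is handed in when it is done.

Besides the shell and the picture viewer there is one more tool, called after "Request:" as name(argument=value, ...), one argument or row to a line, values as JSON. servo_tool: Moves the arm, as the interface text tells. Its arguments: {"type":"object","properties":{"rows":{"type":"array","items":{"type":"array","items":{"type":"number"}}},"fingers":{"type":"number"}},"required":["rows"]}

```bash
ls; mkdir -p pics; cat > h.py <<'E'
import numpy as np, cv2
from plant import ctrl, viewer
def snap(n,f=None):
    c=viewer.calibration(n); p,d=viewer.snapshot(n)
    if f: cv2.imwrite('pics/'+f,p[:,:,::-1])
    return p,d,c
def world(c,d):
    h,w=d.shape; u,v=np.meshgrid(np.arange(w),np.arange(h))
    K=np.array([[c['fx'],0,c['cx']],[0,c['fy'],c['cy']],[0,0,1.]])
    s=cv2.undistortPoints(np.stack([u,v],-1).reshape(-1,1,2).astype(float),K,np.array([c['k1'],0,0,0.])).reshape(h,w,2)
    P=np.stack([s[...,0]*d,-s[...,1]*d,-d],-1)
    return P@np.array(c['rotation']).T+np.array(c['origin'])
def plane(c,uv,z):
    K=np.array([[c['fx'],0,c['cx']],[0,c['fy'],c['cy']],[0,0,1.]])
    s=cv2.undistortPoints(np.array(uv,float).reshape(-1,1,2),K,np.array([c['k1'],0,0,0.])).reshape(-1,2)
    r=np.c_[s[:,0],-s[:,1],-np.ones(len(s))]@np.array(c['rotation']).T
    o=np.array(c['origin']); return o+r*((z-o[2])/r[:,2])[:,None]
E
python3 - <<'E'
from h import *
for n in('top','scene'):
    p,d,c=snap(n,n+'0.png'); np.savez(n+'0.npz',p=p,d=d)
    print(n,c)
print(ctrl.get_obs())
E
```

```text
pics
top {'fx': 376.4634732196757, 'fy': 376.4634732196757, 'cx': 254.31799871903345, 'cy': 190.64912724343733, 'k1': -0.0025058598740975127, 'origin': array([0.48559338, 0.00533802, 0.93455276]), 'rotation': array([  1.35031762,  -1.00845999, -91.12364358])}
scene {'fx': 482.6392229812675, 'fy': 482.6392229812675, 'cx': 243.45922008612033, 'cy': 193.4983598039541, 'k1': -0.003801683972550091, 'origin': array([1.16100803, 0.12211037, 0.81533542]), 'rotation': array([ 42.19524538,  -1.0704268 , 100.85792326])}
{'clock': 0.1, 'joint_pos': array([ 8.61199808e+01,  2.05889938e+01,  6.39182807e-01, -1.71120974e-02,
       -7.01355449e+01, -1.65068858e+01]), 'qvel': array([ 0.02476235, -0.04815587,  0.02671318,  0.11684388, -0.0168067 ,
       -0.03550713]), 'tau': array([-1.12564299e-03, -5.84161949e+01,  2.93751526e+01,  7.01543123e+00,
        1.01447999e-02, -4.68070357e-05]), 'tool_pos': array([0.23501879, 0.63230344, 0.22570078]), 'orientation': array([ 1.79913591e+02, -8.83015420e-03, -2.03927250e+01]), 'force': array([-0.77447456,  0.68761689, -0.26238154]), 'moment': array([0.02299523, 0.00056898, 0.02615881]), 'opening': 0.08796433587072784}
```

```bash
cat >> h.py <<'E'
from scipy.spatial.transform import Rotation as Rn
_cal=viewer.calibration
def cal(n):
    c=dict(_cal(n)); c['rotation']=Rn.from_euler('xyz',c['rotation'],degrees=True).as_matrix(); return c
def snap(n,f=None):
    c=cal(n); p,d=viewer.snapshot(n)
    if f: cv2.imwrite('pics/'+f,p[:,:,::-1])
    return p,d,c
E
```

```text
(no output)
```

View pics/top0.png

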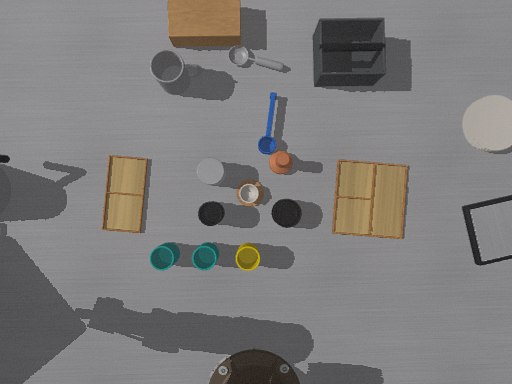

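View pics/scene0.png

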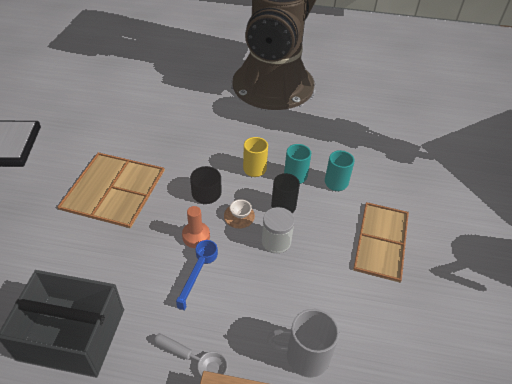

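Top view: tall black tumbler (211,213), short black (287,213), canister (210,171), tamper (281,161), scoop bowl (267,145) to foot (273,96), dish on coaster (249,194), tray2 (126,194), tray3 (371,200). Candidates for the tall tumbler: black (211,213), turquoise (162,257) and (204,257), yellow (247,257). Only the black one fits, and (287,213) is wider, so it is the short one.

```bash
cat > m.py <<'E'
from h import *
def measure(p,d,c):
    W=world(c,d); z=W[...,2]
    hsv=cv2.cvtColor(p,cv2.COLOR_RGB2HSV); H,S,V=[hsv[...,i].astype(int) for i in range(3)]
    out={}
    def rep(name,box,m,zlo,zhi):
        x0,y0,x1,y1=box; k=np.zeros(m.shape,bool); k[y0:y1,x0:x1]=1
        k&=m&(z>zlo)&(z<zhi)
        if k.sum()<5: print(name,'few',k.sum()); return
        P=W[k][:,:2].astype(np.float32); (cx,cy),r=cv2.minEnclosingCircle(P)
        print(name,k.sum(),'circ',np.round([cx*1000,cy*1000,r*1000],1),'med z',np.round(np.median(W[k][:,2])*1000,1),'mean',np.round(P.mean(0)*1000,1),'rect',[np.round(np.array(t)*(1000 if i<2 else 1),1) for i,t in enumerate(cv2.minAreaRect(P))])
    return W,H,S,V,rep
E
python3 - <<'E'
from m import *
f=np.load('top0.npz'); p,d=f['p'],f['d']; c=cal('top')
W,H,S,V,rep=measure(p,d,c)
A=np.ones_like(V,bool)
print('floor z',W[300,350],W[120,350])
rep('tall',(192,195,230,232),A,.07,.09)
rep('short',(268,195,306,232),A,.046,.066)
rep('can',(192,153,228,190),A,.066,.09)
rep('tamper',(264,148,298,178),A,.076,.1)
rep('foot',(264,148,298,178),(S>100),.012,.03)
blue=(H>95)&(H<130)&(S>100)
rep('scoop',(250,85,290,160),blue,.0,.05)
rep('scoopb',(250,130,290,160),blue,.02,.05)
rep('scooph',(250,85,290,133),blue,.02,.05)
rep('dish',(236,180,262,208),A,.02,.05)
wood=(H>5)&(H<25)&(S>60)
rep('tray2',(95,145,155,240),wood,-.01,.03)
rep('tray3',(325,150,415,245),wood,-.01,.03)
for n,x in (('yel',(232,240,264,272)),('turq1',(190,242,220,272)),('turq2',(148,242,178,272)),('tray2z',(95,145,155,240))): rep(n,x,A,.06,.1)
cv2.imwrite('pics/crop0.png',cv2.resize(p[135:275,95:415,::-1],None,fx=2.5,fy=2.5,interpolation=cv2.INTER_CUBIC))
E
```

```text
floor z [ 0.23096446 -0.24408258 -0.0026658 ] [ 6.79854415e-01 -2.54918443e-01 -3.13994910e-04]
tall 139 circ [456.1  91.4  27.9] med z 79.8 mean [455.7  91.1] rect [array([456.2,  90.9]), array([54.5, 54.4]), np.float64(10.9)]
short 168 circ [453.  -85.4  33.9] med z 55.5 mean [452.4 -86. ] rect [array([452.4, -86.1]), array([66.1, 65.4]), np.float64(89.4)]
can 580 circ [553.4  89.4  31.1] med z 75.9 mean [553.   89.1] rect [array([553. ,  89.6]), array([61.3, 59.8]), np.float64(44.5)]
tamper 124 circ [576.7 -76.8  13.9] med z 85.8 mean [576.3 -76.7] rect [array([576.4, -77. ]), array([25.7, 27.5]), np.float64(44.2)]
foot 290 circ [580.2 -67.9  37.2] med z 22.1 mean [574.8 -71. ] rect [array([580.4, -74.3]), array([64.6, 55.4]), np.float64(23.0)]
scoop 472 circ [671.9 -47.6  74.7] med z 25.7 mean [653.9 -48.4] rect [array([672., -45.]), array([ 41.4, 148.8]), np.float64(87.6)]
scoopb 102 circ [625.2 -45.4  28.3] med z 27.2 mean [626.2 -43.5] rect [array([623.6, -40.9]), array([52.7, 41.7]), np.float64(21.6)]
scooph 197 circ [696.7 -50.4  49.7] med z 28.1 mean [697.9 -54.7] rect [arr
[... 176 characters left out ...]
float64(88.9)]
tray2 2952 circ [506.2 306.9 101.8] med z 4.4 mean [506.1 307.7] rect [array([506.1, 308.9]), array([ 98.6, 184.7]), np.float64(83.7)]
tray3 5243 circ [ 482.4 -296.3  125.3] med z 4.2 mean [ 481.4 -297.1] rect [array([ 481. , -298.2]), array([178.9, 184.8]), np.float64(84.4)]
yel 179 circ [353.7   8.1  27.8] med z 78.8 mean [352.8   8.2] rect [array([353.8,   8.3]), array([52.1, 54.6]), np.float64(88.8)]
turq1 190 circ [356.8 106.   28.1] med z 78.4 mean [356.2 106.5] rect [array([356.4, 105.6]), array([54.4, 54.3]), np.float64(44.1)]
turq2 225 circ [358.2 201.3  28.4] med z 78.1 mean [358.9 202. ] rect [array([358.9, 201.7]), array([54.4, 54.6]), np.float64(7.9)]
tray2z few 0
```

View pics/crop0.png

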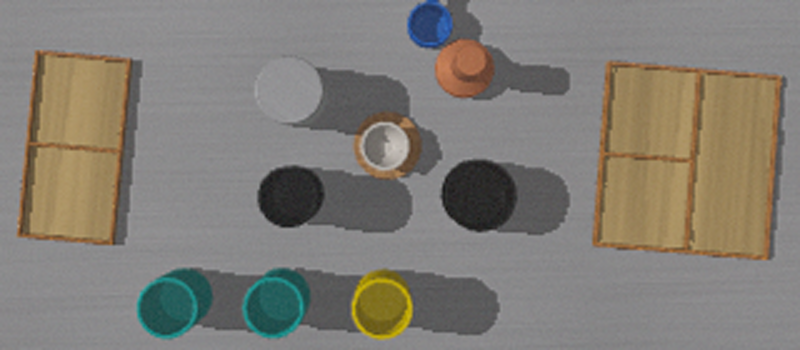

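Crop: black tall (290,195), short black (480,195), canister (290,90), tamper (465,68), and three coloured decoys in the bottom row. The choice is confirmed. The scoop actually lies along world x. I'll start with the tall tumbler.

Request:
servo_tool(
  rows=[
    [14.7, -36, -5, 0, 0, 1.36],
    [14.7, -36, -5, 0, 0, 1.36],
    [14.7, -36, -5, 0, 0, 1.36],
    [14.7, -36, -5, 0, 0, 1.36],
    [14.7, -36, -5, 0, 0, 1.36],
  ],
  fingers=87,
)

```text
clock: 0.52
tool_pos: [0.3088, 0.4507, 0.2009]
orientation: [180.0, 0.0, -13.5]
force: [0.8, -0.1, 0.6]
opening: 0.0868
```

Request:
servo_tool(
  rows=[
    [14.7, -36, -5, 0, 0, 1.36],
    [14.7, -36, -5, 0, 0, 1.36],
    [14.7, -36, -5, 0, 0, 1.36],
    [14.7, -36, -5, 0, 0, 1.36],
    [14.7, -36, -5, 0, 0, 1.36],
  ],
)

```text
clock: 0.93
tool_pos: [0.3822, 0.2708, 0.1763]
orientation: [-180.0, 0.0, -6.7]
force: [1.4, 0.9, -0.1]
opening: 0.087
```

Request:
servo_tool(
  rows=[
    [14.7, -36, -5, 0, 0, 1.36],
    [14.7, -36, -5, 0, 0, 1.36],
    [14.7, -36, -5, 0, 0, 1.36],
    [14.7, -36, -5, 0, 0, 1.36],
    [14.7, -36, -5, 0, 0, 1.36],
  ],
)

```text
clock: 1.35
tool_pos: [0.4557, 0.0908, 0.1514]
orientation: [-180.0, -0.0, 0.1]
force: [1.0, 1.0, -0.1]
opening: 0.0871
```

Request:
servo_tool(
  rows=[
    [0, 0, 0, 0, 0, 0],
    [0, 0, 0, 0, 0, 0],
  ],
)

```text
clock: 1.52
tool_pos: [0.4557, 0.0904, 0.151]
orientation: [180.0, 0.1, -0.3]
force: [-0.5, 0.0, 0.6]
opening: 0.0867
```

Request:
servo_tool(
  rows=[
    [0, 0, -30, 0, 0, 0],
    [0, 0, -30, 0, 0, 0],
    [0, 0, -30, 0, 0, 0],
    [0, 0, -22, 0, 0, 0],
    [0, 0, 0, 0, 0, 0],
  ],
)

```text
clock: 1.93
tool_pos: [0.4528, 0.0921, 0.036]
orientation: [179.8, 0.3, 0.0]
force: [-0.7, -0.1, 0.4]
opening: 0.0872
```

Request:
servo_tool(
  rows=[
    [0, 0, 0, 0, 0, 0],
    [0, 0, 0, 0, 0, 0],
    [0, 0, 0, 0, 0, 0],
    [0, 0, 0, 0, 0, 0],
    [0, 0, 0, 0, 0, 0],
  ],
  fingers=40,
)

```text
clock: 2.35
tool_pos: [0.4563, 0.0932, 0.0407]
orientation: [-179.9, -0.1, 0.0]
force: [-0.4, -2.3, 1.9]
opening: 0.0592
```

Request:
servo_tool(
  rows=[
    [0, 0, 0, 0, 0, 0],
    [0, 0, 0, 0, 0, 0],
    [0, 0, 0, 0, 0, 0],
    [0, 0, 5, 0, 0, 0],
    [0, 0, 10, 0, 0, 0],
  ],
)

```text
clock: 2.77
tool_pos: [0.4547, 0.0922, 0.0541]
orientation: [180.0, 0.1, -0.0]
force: [-0.4, -0.1, -1.6]
opening: 0.0559
```

Request:
servo_tool(
  rows=[
    [0, 0, 20, 0, 0, 0],
    [0, 0, 28, 0, 0, 0],
    [0, 0, 28, 0, 0, 0],
    [0, 0, 20, 0, 0, 0],
    [0, -10, 8, 0, 0, 0],
  ],
)

```text
clock: 3.18
tool_pos: [0.4572, 0.084, 0.162]
orientation: [-179.8, -0.3, 0.1]
force: [0.5, -0.1, -1.8]
opening: 0.0563
```

Request:
servo_tool(
  rows=[
    [-1.5, -22, 0, 0, 0, 0],
    [-1.5, -30, 0, 0, 0, 0],
    [-1.5, -36, 0, 0, 0, 0],
    [-1.5, -36, 0, 0, 0, 0],
    [-1.5, -36, 0, 0, 0, 0],
  ],
)

```text
clock: 3.6
tool_pos: [0.4469, -0.0791, 0.1581]
orientation: [-180.0, 0.0, 0.0]
force: [0.4, -0.4, -2.2]
opening: 0.0561
```

Request:
servo_tool(
  rows=[
    [-1.5, -36, 0, 0, 0, 0],
    [-1.5, -36, 0, 0, 0, 0],
    [-1.5, -36, 0, 0, 0, 0],
    [-1.5, -32, 0, 0, 0, 0],
    [-1, -24, 0, 0, 0, 0],
  ],
)

```text
clock: 4.02
tool_pos: [0.4396, -0.2438, 0.1578]
orientation: [-180.0, 0.1, -0.1]
force: [0.7, 0.6, -1.7]
opening: 0.0563
```

Request:
servo_tool(
  rows=[
    [-0.5, -12, 0, 0, 0, 0],
    [0, 0, 0, 0, 0, 0],
    [0, 0, 0, 0, 0, 0],
  ],
)

```text
clock: 4.27
tool_pos: [0.4395, -0.2539, 0.1577]
orientation: [-180.0, 0.1, -0.1]
force: [0.6, 0.5, -1.7]
opening: 0.0561
```

Request:
servo_tool(
  rows=[
    [0, 0, -28, 0, 0, 0],
    [0, 0, -30, 0, 0, 0],
    [0, 0, -28, 0, 0, 0],
    [0, 0, -18, 0, 0, 0],
    [0, 0, -6, 0, 0, 0],
  ],
)

```text
clock: 4.68
tool_pos: [0.4383, -0.252, 0.0456]
orientation: [-179.9, 0.3, 0.0]
force: [0.2, 0.8, -2.3]
opening: 0.0562
```

Request:
servo_tool(
  rows=[
    [0, 0, -2, 0, 0, 0],
    [0, 0, -1.5, 0, 0, 0],
    [0, 0, 0, 0, 0, 0],
  ],
)

```text
clock: 4.93
tool_pos: [0.4415, -0.2532, 0.046]
orientation: [180.0, -0.1, 0.1]
force: [-0.0, 0.2, -1.9]
opening: 0.0563
```

Request:
servo_tool(
  rows=[
    [0, 0, -1, 0, 0, 0],
    [0, 0, 0, 0, 0, 0],
  ],
)

```text
clock: 5.1
tool_pos: [0.4413, -0.2534, 0.045]
orientation: [180.0, -0.1, 0.0]
force: [0.7, -0.6, -2.0]
opening: 0.0559
```

Request:
servo_tool(
  rows=[
    [0, 0, -1, 0, 0, 0],
    [0, 0, 0, 0, 0, 0],
  ],
)

```text
clock: 5.27
tool_pos: [0.4414, -0.2535, 0.0446]
orientation: [180.0, -0.1, 0.0]
force: [-2.5, 2.5, 8.9]
opening: 0.0562
```

Request:
servo_tool(
  rows=[
    [0, 0, 0, 0, 0, 0],
    [0, 0, 0, 0, 0, 0],
    [0, 0, 0, 0, 0, 0],
    [0, 0, 10, 0, 0, 0],
    [0, 0, 30, 0, 0, 0],
  ],
  fingers=87,
)

```text
clock: 5.68
tool_pos: [0.4379, -0.2527, 0.0806]
orientation: [-179.9, 0.4, -0.0]
force: [0.8, -0.5, 0.4]
opening: 0.0834
```

Request:
servo_tool(
  rows=[
    [0, 0, 30, 0, 0, 0],
    [0, 0, 30, 0, 0, 0],
    [0, 10, 10, 0, 0, 0],
    [8, 30, 0, 0, 0, 0],
    [13, 37, 0, 0, 0, 0],
  ],
)

```text
clock: 6.1
tool_pos: [0.4615, -0.1765, 0.1548]
orientation: [-180.0, -0.2, -0.2]
force: [1.5, 0.7, 0.2]
opening: 0.087
```

Request:
servo_tool(
  rows=[
    [13, 37, 0, 0, 0, 0],
    [13, 37, 0, 0, 0, 0],
    [13, 37, 0, 0, 0, 0],
    [13, 37, 0, 0, 0, 0],
    [13, 37, 0, 0, 0, 0],
  ],
)

```text
clock: 6.52
tool_pos: [0.5268, 0.0108, 0.1539]
orientation: [-180.0, -0.0, 0.0]
force: [0.5, -1.6, 0.8]
opening: 0.087
```

Request:
servo_tool(
  rows=[
    [13, 37, 0, 0, 0, 0],
    [8, 30, 0, 0, 0, 0],
    [5, 14, 0, 0, 0, 0],
    [0, 0, 0, 0, 0, 0],
    [0, 0, 0, 0, 0, 0],
  ],
)

```text
clock: 6.93
tool_pos: [0.5524, 0.0902, 0.1531]
orientation: [180.0, 0.0, 0.1]
force: [-1.0, 0.4, -0.2]
opening: 0.0871
```

```bash
python3 - <<'E'
from m import *
p,d,c=snap('top','top1.png')
W,H,S,V,rep=measure(p,d,c); A=np.ones_like(V,bool)
rep('tall',(320,150,420,250),A,.074,.095)
E
```

```text
tall 171 circ [ 441.9 -253.9   28.1] med z 83.1 mean [ 441.9 -254. ] rect [array([ 442. , -253.5]), array([55.1, 52.2]), np.float64(88.7)]
```

Request:
servo_tool(
  rows=[
    [0, 0, -30, 0, 0, 0],
    [0, 0, -30, 0, 0, 0],
    [0, 0, -30, 0, 0, 0],
    [0, 0, -20, 0, 0, 0],
    [0, 0, -5, 0, 0, 0],
  ],
)

```text
clock: 7.4
tool_pos: [0.55, 0.0872, 0.035]
orientation: [179.9, 0.3, -0.1]
force: [-0.4, -1.4, -0.1]
opening: 0.0869
```

Request:
servo_tool(
  rows=[
    [0, 0, 0, 0, 0, 0],
    [0, 0, 0, 0, 0, 0],
    [0, 0, 0, 0, 0, 0],
    [0, 0, 0, 0, 0, 0],
    [0, 0, 0, 0, 0, 0],
  ],
  fingers=40,
)

```text
clock: 7.82
tool_pos: [0.5535, 0.0899, 0.0396]
orientation: [-179.9, -0.1, 0.0]
force: [0.5, -1.3, 3.8]
opening: 0.0618
```

Request:
servo_tool(
  rows=[
    [0, 0, 0, 0, 0, 0],
    [0, 0, 0, 0, 0, 0],
    [0, 0, 0, 0, 0, 0],
    [0, 0, 5, 0, 0, 0],
    [0, 0, 10, 0, 0, 0],
  ],
)

```text
clock: 8.23
tool_pos: [0.5516, 0.0894, 0.0526]
orientation: [180.0, 0.1, -0.0]
force: [-0.6, 0.8, -2.3]
opening: 0.0617
```

Request:
servo_tool(
  rows=[
    [0, 0, 20, 0, 0, 0],
    [0, 0, 28, 0, 0, 0],
    [0, 0, 28, 0, 0, 0],
    [0, 0, 20, 0, 0, 0],
    [0, -10, 8, 0, 0, 0],
  ],
)

```text
clock: 8.65
tool_pos: [0.5543, 0.0811, 0.1613]
orientation: [-179.9, -0.3, 0.1]
force: [1.4, -0.5, -1.4]
opening: 0.0617
```

Request:
servo_tool(
  rows=[
    [-2, -22, 0, 0, 0, 0],
    [-2, -32, 0, 0, 0, 0],
    [-2, -36, 0, 0, 0, 0],
    [-2.5, -36, 0, 0, 0, 0],
    [-2.5, -36, 0, 0, 0, 0],
  ],
)

```text
clock: 9.07
tool_pos: [0.5405, -0.084, 0.1569]
orientation: [-180.0, 0.0, 0.0]
force: [0.3, 0.5, -2.7]
opening: 0.0617
```

Request:
servo_tool(
  rows=[
    [-2.5, -36, 0, 0, 0, 0],
    [-2.5, -36, 0, 0, 0, 0],
    [-2, -36, 0, 0, 0, 0],
    [-2, -34, 0, 0, 0, 0],
    [-2, -24, 0, 0, 0, 0],
  ],
)

```text
clock: 9.48
tool_pos: [0.5293, -0.2511, 0.1567]
orientation: [-180.0, 0.1, -0.1]
force: [0.8, 0.8, -1.8]
opening: 0.0616
```

Request:
servo_tool(
  rows=[
    [-1, -14.5, 0, 0, 0, 0],
    [0, 0, 0, 0, 0, 0],
    [0, 0, 0, 0, 0, 0],
  ],
)

```text
clock: 9.73
tool_pos: [0.5286, -0.2636, 0.1564]
orientation: [-180.0, 0.1, -0.1]
force: [-0.2, 0.3, -1.9]
opening: 0.0619
```

Request:
servo_tool(
  rows=[
    [0, 0, -28, 0, 0, 0],
    [0, 0, -30, 0, 0, 0],
    [0, 0, -28, 0, 0, 0],
    [0, 0, -16, 0, 0, 0],
    [0, 0, -6, 0, 0, 0],
  ],
)

```text
clock: 10.15
tool_pos: [0.5275, -0.2614, 0.0461]
orientation: [-179.9, 0.3, 0.0]
force: [0.2, -0.1, -2.5]
opening: 0.062
```

Request:
servo_tool(
  rows=[
    [0, 0, -2, 0, 0, 0],
    [0, 0, -1.5, 0, 0, 0],
    [0, 0, 0, 0, 0, 0],
  ],
)

```text
clock: 10.4
tool_pos: [0.5305, -0.2626, 0.0466]
orientation: [180.0, -0.1, 0.1]
force: [-0.8, 0.2, -1.9]
opening: 0.0619
```

Request:
servo_tool(
  rows=[
    [0, 0, -2, 0, 0, 0],
    [0, 0, 0, 0, 0, 0],
  ],
)

```text
clock: 10.57
tool_pos: [0.5302, -0.2628, 0.0444]
orientation: [180.0, -0.1, 0.0]
force: [-1.0, -0.7, -3.0]
opening: 0.0616
```

Request:
servo_tool(
  rows=[
    [0, 0, -1, 0, 0, 0],
    [0, 0, 0, 0, 0, 0],
  ],
)

```text
clock: 10.73
tool_pos: [0.5302, -0.2629, 0.0436]
orientation: [180.0, -0.1, 0.0]
force: [-1.2, 1.1, 4.5]
opening: 0.0616
```

Request:
servo_tool(
  rows=[
    [0, 0, 0, 0, 0, 0],
    [0, 0, 0, 0, 0, 0],
    [0, 0, 0, 0, 0, 0],
    [0, 0, 10, 0, 0, 0],
    [0, 0, 30, 0, 0, 0],
  ],
  fingers=87,
)

```text
clock: 11.15
tool_pos: [0.5268, -0.2621, 0.0794]
orientation: [-179.9, 0.4, -0.0]
force: [0.1, 0.1, -1.0]
opening: 0.0855
```

Request:
servo_tool(
  rows=[
    [0, 0, 30, 0, 0, 0],
    [0, 0, 30, 0, 0, 0],
    [0, 10, 10, 0, 0, 0],
    [-10, 25, 0, 0, 0, 0],
    [-16, 35, 0, 0, 0, 0],
  ],
)

```text
clock: 11.57
tool_pos: [0.5049, -0.1933, 0.1538]
orientation: [180.0, -0.2, -0.1]
force: [-0.1, 1.2, -0.0]
opening: 0.0872
```

Request:
servo_tool(
  rows=[
    [-16, 35, 0, 0, 0, 0],
    [-16, 35, 0, 0, 0, 0],
    [-14, 25, 0, 0, 0, 0],
    [-5.6, 12, 0, 0, 0, 0],
    [0, 0, 0, 0, 0, 0],
  ],
)

```text
clock: 11.98
tool_pos: [0.4509, -0.0838, 0.1535]
orientation: [-180.0, -0.1, 0.2]
force: [0.6, 0.2, -0.3]
opening: 0.087
```

Request:
servo_tool(
  rows=[
    [0, 0, 0, 0, 0, 0],
    [0, 0, 0, 0, 0, 0],
  ],
)

```text
clock: 12.15
tool_pos: [0.4525, -0.0859, 0.153]
orientation: [180.0, -0.0, 0.0]
force: [0.1, 0.1, 0.7]
opening: 0.0868
```

Request:
servo_tool(
  rows=[
    [0, 0, -34, 0, 0, 0],
    [0, 0, -38, 0, 0, 0],
    [0, 0, -30, 0, 0, 0],
    [0, 0, -18, 0, 0, 0],
    [0, 0, -9, 0, 0, 0],
  ],
)

```text
clock: 12.57
tool_pos: [0.4506, -0.087, 0.0208]
orientation: [179.9, 0.3, -0.1]
force: [0.3, -0.6, -0.2]
opening: 0.0872
```

Request:
servo_tool(
  rows=[
    [0, 0, 0, 0, 0, 0],
    [0, 0, 0, 0, 0, 0],
    [0, 0, 0, 0, 0, 0],
    [0, 0, 0, 0, 0, 0],
    [0, 0, 0, 0, 0, 0],
  ],
  fingers=50,
)

```text
clock: 12.98
tool_pos: [0.4531, -0.0857, 0.0248]
orientation: [-180.0, -0.2, 0.0]
force: [0.6, -0.8, 0.9]
opening: 0.0685
```

Request:
servo_tool(
  rows=[
    [0, 0, 0, 0, 0, 0],
    [0, 0, 0, 0, 0, 0],
    [0, 0, 0, 0, 0, 0],
    [0, 0, 5, 0, 0, 0],
    [0, 0, 10, 0, 0, 0],
  ],
)

```text
clock: 13.4
tool_pos: [0.4509, -0.0859, 0.0382]
orientation: [180.0, 0.1, -0.0]
force: [-0.9, 0.2, -1.7]
opening: 0.0683
```

```bash
python3 - <<'E'
from m import *
p,d,c=snap('top','top2.png')
W,H,S,V,rep=measure(p,d,c); A=np.ones_like(V,bool)
rep('tall',(340,195,420,250),A,.074,.095)
rep('can',(320,150,420,195),A,.070,.095)
E
```

```text
tall 96 circ [ 442.6 -255.2   27.5] med z 83.0 mean [ 443.7 -268.8] rect [array([ 444.4, -265.2]), array([54.4, 31.6]), np.float64(11.2)]
can 584 circ [ 530.4 -262.6   31.1] med z 79.8 mean [ 530.3 -261.7] rect [array([ 529.6, -262.5]), array([61.7, 59.6]), np.float64(89.2)]
```

Request:
servo_tool(
  rows=[
    [0, 0, 20, 0, 0, 0],
    [0, 0, 32, 0, 0, 0],
    [0, 0, 32, 0, 0, 0],
    [0, 0, 20, 0, 0, 0],
    [0, 10, 8, 0, 0, 0],
  ],
)

```text
clock: 13.87
tool_pos: [0.4533, -0.076, 0.1538]
orientation: [-180.0, -0.3, -0.0]
force: [0.3, 0.1, -1.1]
opening: 0.0685
```

Request:
servo_tool(
  rows=[
    [0.7, 22, 0, 0, 0, 0],
    [0.7, 32, 0, 0, 0, 0],
    [0.7, 37, 0, 0, 0, 0],
    [0.7, 37, 0, 0, 0, 0],
    [0.7, 37, 0, 0, 0, 0],
  ],
)

```text
clock: 14.28
tool_pos: [0.4544, 0.091, 0.1499]
orientation: [-180.0, 0.0, -0.0]
force: [1.2, -1.0, -1.5]
opening: 0.0685
```

Request:
servo_tool(
  rows=[
    [0.7, 37, 0, 0, 0, 0],
    [0.7, 37, 0, 0, 0, 0],
    [0.7, 37, 0, 0, 0, 0],
    [0.7, 37, 0, 0, 0, 0],
    [0.7, 34, 0, 0, 0, 0],
  ],
)

```text
clock: 14.7
tool_pos: [0.4578, 0.2734, 0.1496]
orientation: [180.0, 0.1, 0.0]
force: [0.6, -0.3, -1.1]
opening: 0.0684
```

Request:
servo_tool(
  rows=[
    [0.7, 27, 0, 0, 0, 0],
    [0.7, 15.7, 0, 0, 0, 0],
    [0, 0, 0, 0, 0, 0],
    [0, 0, 0, 0, 0, 0],
  ],
)

```text
clock: 15.03
tool_pos: [0.4594, 0.3141, 0.1493]
orientation: [179.9, 0.1, 0.1]
force: [1.0, -0.4, -1.2]
opening: 0.0683
```

Request:
servo_tool(
  rows=[
    [0, 0, -32, 0, 0, 0],
    [0, 0, -35, 0, 0, 0],
    [0, 0, -28, 0, 0, 0],
    [0, 0, -16, 0, 0, 0],
    [0, 0, -7, 0, 0, 0],
  ],
)

```text
clock: 15.45
tool_pos: [0.4589, 0.3109, 0.0297]
orientation: [179.8, 0.2, -0.1]
force: [0.7, 0.4, -1.0]
opening: 0.0687
```

Request:
servo_tool(
  rows=[
    [0, 0, -1.5, 0, 0, 0],
    [0, 0, 0, 0, 0, 0],
    [0, 0, 0, 0, 0, 0],
  ],
)

```text
clock: 15.7
tool_pos: [0.4611, 0.3143, 0.0323]
orientation: [-179.9, -0.1, 0.0]
force: [0.4, -0.3, -1.4]
opening: 0.0685
```

Contact is expected at about 28.5.

Request:
servo_tool(
  rows=[
    [0, 0, -2, 0, 0, 0],
    [0, 0, 0, 0, 0, 0],
  ],
)

```text
clock: 15.87
tool_pos: [0.4608, 0.3143, 0.03]
orientation: [-179.9, -0.1, 0.0]
force: [0.4, -0.3, -1.1]
opening: 0.0686
```

Request:
servo_tool(
  rows=[
    [0, 0, -1, 0, 0, 0],
    [0, 0, 0, 0, 0, 0],
  ],
)

```text
clock: 16.03
tool_pos: [0.4607, 0.3143, 0.0288]
orientation: [-179.9, -0.0, 0.0]
force: [-0.7, -0.1, 3.2]
opening: 0.0686
```

Request:
servo_tool(
  rows=[
    [0, 0, 0, 0, 0, 0],
    [0, 0, 0, 0, 0, 0],
    [0, 0, 0, 0, 0, 0],
    [0, 0, 10, 0, 0, 0],
    [0, 0, 30, 0, 0, 0],
  ],
  fingers=87,
)

```text
clock: 16.45
tool_pos: [0.4585, 0.3117, 0.0652]
orientation: [179.7, 0.3, -0.0]
force: [0.4, 1.0, 0.1]
opening: 0.0862
```

Request:
servo_tool(
  rows=[
    [0, 0, 35, 0, 0, 0],
    [0, 0, 35, 0, 0, 0],
    [0, -10, 15, 0, 0, 0],
    [8, -30, 0, 0, 0, 0],
    [11, -37, 0, 0, 0, 0],
  ],
)

```text
clock: 16.87
tool_pos: [0.48, 0.2381, 0.1556]
orientation: [-179.8, -0.2, 0.2]
force: [1.1, -0.8, -1.0]
opening: 0.0866
```

Request:
servo_tool(
  rows=[
    [11, -37, 0, 0, 0, 0],
    [11, -37, 0, 0, 0, 0],
    [11, -37, 0, 0, 0, 0],
    [11, -37, 0, 0, 0, 0],
    [11, -37, 0, 0, 0, 0],
  ],
  fingers=60,
)

```text
clock: 17.28
tool_pos: [0.5347, 0.0501, 0.1541]
orientation: [-180.0, -0.1, 0.0]
force: [1.3, 1.1, 0.4]
opening: 0.0619
```

Request:
servo_tool(
  rows=[
    [11, -37, 0, 0, 0, 0],
    [11, -37, 0, 0, 0, 0],
    [11, -32, 0, 0, 0, 0],
    [9, -23, 0, 0, 0, 0],
    [0, 0, 0, 0, 0, 0],
  ],
)

```text
clock: 17.7
tool_pos: [0.5774, -0.081, 0.1535]
orientation: [180.0, -0.0, -0.2]
force: [0.6, 0.6, 0.1]
opening: 0.0602
```

Request:
servo_tool(
  rows=[
    [0, 0, 0, 0, 0, 0],
    [0, 0, 0, 0, 0, 0],
  ],
)

```text
clock: 17.87
tool_pos: [0.5762, -0.0771, 0.1534]
orientation: [-180.0, 0.0, -0.0]
force: [-0.0, 0.7, 0.9]
opening: 0.06
```

```bash
python3 - <<'E'
from m import *
p,d,c=snap('top','top3.png')
W,H,S,V,rep=measure(p,d,c); A=np.ones_like(V,bool)
rep('short',(95,145,155,240),A,.050,.08)
p,d,c=snap('wrist','wrist3.png')
W,H,S,V,rep=measure(p,d,c); full=(0,0,512,384)
rep('tamper',full,(S>90)&((H<18)|(H>172)),.076,.1)
blue=(H>95)&(H<130)&(S>100)
rep('blue',full,blue,.0,.05)
rep('dish',full,(S<60),.024,.04)
E
```

```text
short few 0
tamper 902 circ [576.4 -77.1  14. ] med z 85.8 mean [577.6 -77.1] rect [array([576.4, -77.3]), array([27.5, 26.8]), np.float64(1.9)]
blue 3203 circ [668.7 -49.7  77.2] med z 27.3 mean [658.5 -48.9] rect [array([669.2, -44.6]), array([ 44.5, 153.4]), np.float64(87.6)]
dish 176 circ [657.1 -55.4 238.7] med z 30.8 mean [ 573.7 -221.6] rect [array([623.5, -26.8]), array([458.1, 221.7]), np.float64(49.5)]
```

View pics/wrist3.png

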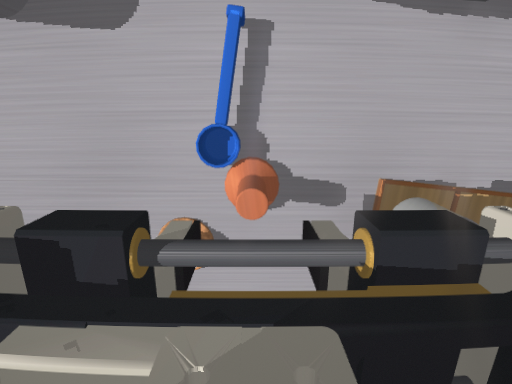

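Wrist view: the tamper (252,185) is centred between the open fingers. Scoop bowl is at (218,146), foot at (235,14). The short tumbler was not found in the top picture, so I'll check that.

```bash
python3 - <<'E'
from m import *
p,d,c=snap('top','top4.png')
W,H,S,V,rep=measure(p,d,c); A=np.ones_like(V,bool)
rep('short',(90,140,160,245),A,.045,.1)
rep('short2',(90,140,160,245),V<50,-.05,.1)
cv2.imwrite('pics/crop4.png',p[130:260,80:420,::-1])
p,d,c=snap('wrist')
W,H,S,V,rep=measure(p,d,c)
blue=(H>95)&(H<130)&(S>100)&(W[...,2]>.022)
for a,b in((.65,.67),(.67,.69),(.69,.71),(.71,.725)):
    k=blue&(W[...,0]>a)&(W[...,0]<b); print(a,W[k].mean(0)*1000,np.ptp(W[k][:,1])*1000)
k=(H>95)&(H<130)&(S>100); print('x range',W[k][:,0].min(),W[k][:,0].max())
E
```

```text
short few 0
short2 few 0
0.65 [660.32088326 -49.90494373  27.99957277] 13.766842629324017
0.67 [680.27923191 -52.84171818  27.96892239] 14.428214375481794
0.69 [700.12036191 -55.90613766  27.96723861] 14.20810177856311
0.71 [717.47103193 -58.51930754  27.97469543] 13.776170543615324
x range 0.5926366434643707 0.7454763007712863
```

View pics/crop4.png

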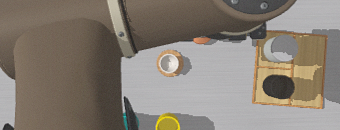

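The arm merely hides tray2. Canister (282,48) and tall tumbler (278,87) stand in tray3. I'll grasp the tamper.

Request:
servo_tool(
  rows=[
    [0, 0, -30, 0, 0, 0],
    [0, 0, -32, 0, 0, 0],
    [0, 0, -28, 0, 0, 0],
    [0, 0, -18, 0, 0, 0],
    [0, 0, -7, 0, 0, 0],
  ],
)

```text
clock: 18.48
tool_pos: [0.5744, -0.0765, 0.0353]
orientation: [180.0, 0.3, 0.1]
force: [-0.1, 0.2, 1.0]
opening: 0.0599
```

Request:
servo_tool(
  rows=[
    [0, 0, 0, 0, 0, 0],
    [0, 0, 0, 0, 0, 0],
    [0, 0, 0, 0, 0, 0],
    [0, 0, 0, 0, 0, 0],
    [0, 0, 0, 0, 0, 0],
  ],
  fingers=15,
)

```text
clock: 18.9
tool_pos: [0.5772, -0.0769, 0.0394]
orientation: [-180.0, -0.1, 0.0]
force: [0.5, 0.7, -0.7]
opening: 0.0325
```

Request:
servo_tool(
  rows=[
    [0, 0, 0, 0, 0, 0],
    [0, 0, 0, 0, 0, 0],
    [0, 0, 0, 0, 0, 0],
    [0, 0, 5, 0, 0, 0],
    [0, 0, 10, 0, 0, 0],
  ],
)

```text
clock: 19.32
tool_pos: [0.5749, -0.0773, 0.0521]
orientation: [180.0, 0.2, -0.0]
force: [-0.6, -0.6, -3.2]
opening: 0.0271
```

Request:
servo_tool(
  rows=[
    [0, 0, 20, 0, 0, 0],
    [0, 0, 30, 0, 0, 0],
    [0, 0, 30, 0, 0, 0],
    [0, 0, 18, 0, 0, 0],
    [0, 10, 8, 0, 0, 0],
  ],
)

```text
clock: 19.73
tool_pos: [0.5776, -0.068, 0.1629]
orientation: [-180.0, -0.3, -0.0]
force: [-0.4, -0.3, -2.9]
opening: 0.0275
```

Request:
servo_tool(
  rows=[
    [-2, 22, 0, 0, 0, 0],
    [-2, 30, 0, 0, 0, 0],
    [-2, 34, 0, 0, 0, 0],
    [-2, 34, 0, 0, 0, 0],
    [-2, 34, 0, 0, 0, 0],
  ],
)

```text
clock: 20.15
tool_pos: [0.5653, 0.0884, 0.1588]
orientation: [180.0, 0.1, -0.0]
force: [1.0, -0.1, -3.1]
opening: 0.0275
```

Request:
servo_tool(
  rows=[
    [-2, 34, 0, 0, 0, 0],
    [-2, 34, 0, 0, 0, 0],
    [-2, 34, 0, 0, 0, 0],
    [-2, 34, 0, 0, 0, 0],
    [-2, 34, 0, 0, 0, 0],
  ],
)

```text
clock: 20.57
tool_pos: [0.5552, 0.2585, 0.1586]
orientation: [180.0, 0.1, 0.0]
force: [2.0, -0.2, -4.4]
opening: 0.0275
```

Request:
servo_tool(
  rows=[
    [-2, 27, 0, 0, 0, 0],
    [-2, 14, 0, 0, 0, 0],
    [-2, 6, 0, 0, 0, 0],
    [0, 0, 0, 0, 0, 0],
    [0, 0, 0, 0, 0, 0],
  ],
)

```text
clock: 20.98
tool_pos: [0.5499, 0.3032, 0.1587]
orientation: [179.9, 0.1, 0.0]
force: [-0.0, 0.1, -2.4]
opening: 0.0275
```

Request:
servo_tool(
  rows=[
    [0, 0, -28, 0, 0, 0],
    [0, 0, -32, 0, 0, 0],
    [0, 0, -28, 0, 0, 0],
    [0, 0, -16, 0, 0, 0],
    [0, 0, -6, 0, 0, 0],
  ],
)

```text
clock: 21.4
tool_pos: [0.549, 0.3008, 0.046]
orientation: [179.8, 0.2, -0.1]
force: [-0.1, -0.4, -3.2]
opening: 0.0274
```

Request:
servo_tool(
  rows=[
    [0, 0, -1, 0, 0, 0],
    [0, 0, 0, 0, 0, 0],
    [0, 0, 0, 0, 0, 0],
  ],
)

```text
clock: 21.65
tool_pos: [0.5515, 0.3041, 0.0497]
orientation: [-179.9, -0.1, -0.0]
force: [-0.5, 0.3, -3.1]
opening: 0.0276
```

Contact is expected at about 42.7 to 43.

Request:
servo_tool(
  rows=[
    [0, 0, -4, 0, 0, 0],
    [0, 0, 0, 0, 0, 0],
    [0, 0, 0, 0, 0, 0],
  ],
)

```text
clock: 21.9
tool_pos: [0.5505, 0.304, 0.0446]
orientation: [-180.0, -0.0, 0.0]
force: [-0.5, -1.2, -2.9]
opening: 0.0275
```

Request:
servo_tool(
  rows=[
    [0, 0, -1.5, 0, 0, 0],
    [0, 0, 0, 0, 0, 0],
  ],
)

```text
clock: 22.07
tool_pos: [0.5507, 0.3042, 0.0432]
orientation: [-180.0, -0.0, 0.0]
force: [-0.8, -0.2, 0.2]
opening: 0.0277
```

Request:
servo_tool(
  rows=[
    [0, 0, -1, 0, 0, 0],
    [0, 0, 0, 0, 0, 0],
  ],
)

```text
clock: 22.23
tool_pos: [0.5508, 0.3043, 0.0431]
orientation: [-180.0, -0.1, 0.1]
force: [-3.8, -0.7, 9.0]
opening: 0.0278
```

Request:
servo_tool(
  rows=[
    [0, 0, 0, 0, 0, 0],
    [0, 0, 0, 0, 0, 0],
    [0, 0, 0, 0, 0, 0],
    [0, 0, 10, 0, 0, 0],
    [0, 0, 30, 0, 0, 0],
  ],
  fingers=60,
)

```text
clock: 22.65
tool_pos: [0.5482, 0.302, 0.0781]
orientation: [179.7, 0.3, -0.0]
force: [0.9, -0.9, -1.0]
opening: 0.0551
```

Request:
servo_tool(
  rows=[
    [0, 0, 33, 0, 0, 0],
    [0, 0, 30, 0, 0, 0],
    [0, -10, 5, 0, 0, 0],
    [8, -26, 0, 0, 0, 0],
    [12, -35, 0, 0, 0, -1],
  ],
  fingers=40,
)

```text
clock: 23.07
tool_pos: [0.5706, 0.2342, 0.1514]
orientation: [-179.9, -0.1, -0.8]
force: [0.5, 0.3, -0.9]
opening: 0.0402
```

Request:
servo_tool(
  rows=[
    [12, -35, 0, 0, 0, -1],
    [12, -35, 0, 0, 0, -1],
    [12, -35, 0, 0, 0, -1],
    [12, -35, 0, 0, 0, -1],
    [12, -35, 0, 0, 0, -1],
  ],
)

```text
clock: 23.48
tool_pos: [0.6309, 0.0561, 0.1503]
orientation: [-180.0, -0.0, -6.0]
force: [1.0, 0.9, -0.1]
opening: 0.0404
```

Request:
servo_tool(
  rows=[
    [12, -35, 0, 0, 0, -1],
    [12, -35, 0, 0, 0, -1],
    [10, -26, 0, 0, 0, -0.5],
    [5.7, -14, 0, 0, 0, 0],
    [0, 0, 0, 0, 0, 0],
  ],
)

```text
clock: 23.9
tool_pos: [0.6708, -0.0552, 0.1496]
orientation: [180.0, -0.0, -8.7]
force: [-0.8, 0.9, -1.3]
opening: 0.0401
```

Request:
servo_tool(
  rows=[
    [0, 0, 0, 0, 0, 0],
    [0, 0, 0, 0, 0, 0],
  ],
)

```text
clock: 24.07
tool_pos: [0.6699, -0.0515, 0.1497]
orientation: [-180.0, 0.0, -8.5]
force: [-0.6, 0.2, 0.2]
opening: 0.0404
```

```bash
python3 - <<'E'
from m import *
p,d,c=snap('wrist','wrist5.png')
W,H,S,V,rep=measure(p,d,c)
blue=(H>95)&(H<130)&(S>100)&(W[...,2]>.022)
for a,b in((.65,.67),(.67,.69),(.69,.71),(.71,.725)):
    k=blue&(W[...,0]>a)&(W[...,0]<b); print(a,W[k].mean(0)*1000,np.ptp(W[k][:,1])*1000)
k=(H>95)&(H<130)&(S>100); print('x range',W[k][:,0].min(),W[k][:,0].max())
E
```

```text
0.65 [660.1213029  -49.77672172  27.88131444] 13.091181692917203
0.67 [680.02361351 -52.72261305  27.90422347] 12.855273933157857
0.69 [700.24278161 -55.70135001  59.02127018] 13.08758201740324
0.71 [717.53551852 -58.28851342  28.15955787] 11.764638147581428
x range 0.6052434629453802 0.7462311848581636
```

Request:
servo_tool(
  rows=[
    [0, 0, -30, 0, 0, 0],
    [0, 0, -38, 0, 0, 0],
    [0, 0, -32, 0, 0, 0],
    [0, 0, -18, 0, 0, 0],
    [0, 0, -10, 0, 0, 0],
  ],
)

```text
clock: 24.53
tool_pos: [0.6682, -0.0508, 0.0187]
orientation: [179.9, 0.2, -8.4]
force: [0.2, -0.6, -0.5]
opening: 0.0401
```

Request:
servo_tool(
  rows=[
    [0, 0, -6, 0, 0, 0],
    [0, 0, -4, 0, 0, 0],
    [0, 0, -2, 0, 0, 0],
    [0, 0, 0, 0, 0, 0],
    [0, 0, 0, 0, 0, 0],
  ],
)

```text
clock: 24.95
tool_pos: [0.6709, -0.0519, 0.0108]
orientation: [-180.0, -0.1, -8.5]
force: [0.4, 0.0, 0.1]
opening: 0.0401
```

Request:
servo_tool(
  rows=[
    [0, 0, 0, 0, 0, 0],
    [0, 0, 0, 0, 0, 0],
    [0, 0, 0, 0, 0, 0],
    [0, 0, 0, 0, 0, 0],
    [0, 0, 0, 0, 0, 0],
  ],
  fingers=4,
)

```text
clock: 25.37
tool_pos: [0.6702, -0.0521, 0.0097]
orientation: [-180.0, -0.0, -8.5]
force: [0.3, 0.4, -0.3]
opening: 0.0124
```

Request:
servo_tool(
  rows=[
    [0, 0, 0, 0, 0, 0],
    [0, 0, 0, 0, 0, 0],
    [0, 0, 5, 0, 0, 0],
    [0, 0, 10, 0, 0, 0],
    [0, 0, 20, 0, 0, 0],
  ],
)

```text
clock: 25.78
tool_pos: [0.6684, -0.0523, 0.0431]
orientation: [179.9, 0.2, -8.5]
force: [-0.0, 0.3, -0.3]
opening: 0.0118
```

The gripper body would sit at about 80 mm when placing the scoop in tray3, against 84 mm for the tall tumbler's top. I'll set the scoop back and regrip it with the fingertips, TCP about 18.5 mm above its underside.

Request:
servo_tool(
  rows=[
    [0, 0, -18, 0, 0, 0],
    [0, 0, -11, 0, 0, 0],
    [0, 0, -4, 0, 0, 0],
    [0, 0, -1.5, 0, 0, 0],
    [0, 0, 0, 0, 0, 0],
  ],
)

```text
clock: 26.2
tool_pos: [0.6693, -0.0522, 0.0098]
orientation: [180.0, 0.1, -8.5]
force: [0.1, -0.1, -0.5]
opening: 0.0119
```

Request:
servo_tool(
  rows=[
    [0, 0, 0, 0, 0, 0],
    [0, 0, 0, 0, 0, 0],
    [0, 0, 4, 0, 0, 0],
    [0, 0, 5, 0, 0, 0],
    [0, 0, 0, 0, 0, 0],
  ],
  fingers=26,
)

```text
clock: 26.62
tool_pos: [0.671, -0.0521, 0.0204]
orientation: [-180.0, -0.1, -8.5]
force: [-0.5, -0.4, 0.0]
opening: 0.0256
```

Request:
servo_tool(
  rows=[
    [0, 0, 0, 0, 0, 0],
    [0, 0, 0, 0, 0, 0],
  ],
)

```text
clock: 26.78
tool_pos: [0.6702, -0.0521, 0.0193]
orientation: [-180.0, -0.0, -8.5]
force: [-0.6, 0.0, -0.1]
opening: 0.0258
```

Request:
servo_tool(
  rows=[
    [0, 0, 0, 0, 0, 0],
    [0, 0, 0, 0, 0, 0],
    [0, 0, 0, 0, 0, 0],
    [0, 0, 0, 0, 0, 0],
    [0, 0, 0, 0, 0, 0],
  ],
  fingers=4,
)

```text
clock: 27.2
tool_pos: [0.67, -0.0521, 0.0189]
orientation: [180.0, 0.0, -8.5]
force: [0.2, 0.1, 0.0]
opening: 0.012
```

Request:
servo_tool(
  rows=[
    [0, 0, 8, 0, 0, 0],
    [0, 0, 20, 0, 0, 0],
    [0, 0, 30, 0, 0, 0],
    [0, 0, 30, 0, 0, 0],
    [0, 0, 25, 0, 0, 0],
  ],
)

```text
clock: 27.62
tool_pos: [0.6705, -0.0522, 0.1347]
orientation: [-180.0, -0.1, -8.5]
force: [0.8, -0.1, -0.7]
opening: 0.0113
```

Request:
servo_tool(
  rows=[
    [-6, -9, 18, 0, 0, 0],
    [-12, -18, 0, 0, 0, 0],
    [-18, -27, 0, 0, 0, 0],
    [-20, -30, 0, 0, 0, 0],
    [-20, -30, 0, 0, 0, 0],
  ],
)

```text
clock: 28.03
tool_pos: [0.5927, -0.167, 0.1502]
orientation: [-180.0, 0.0, -8.4]
force: [0.3, 0.0, 0.3]
opening: 0.0118
```

Request:
servo_tool(
  rows=[
    [-20, -30, 0, 0, 0, 0.5],
    [-20, -30, 0, 0, 0, 0.5],
    [-20, -30, 0, 0, 0, 0.5],
    [-20, -30, 0, 0, 0, 0.5],
    [-18, -27, 0, 0, 0, 0.5],
  ],
)

```text
clock: 28.45
tool_pos: [0.4941, -0.3146, 0.1503]
orientation: [-180.0, 0.0, -6.0]
force: [0.8, 0.1, -0.6]
opening: 0.0116
```

Request:
servo_tool(
  rows=[
    [-12, -18, 0, 0, 0, 0.5],
    [-7.4, -11.7, 0, 0, 0, 0],
    [0, 0, 0, 0, 0, 0],
    [0, 0, 0, 0, 0, 0],
  ],
)

```text
clock: 28.78
tool_pos: [0.4762, -0.3432, 0.1501]
orientation: [-180.0, -0.0, -5.6]
force: [-0.6, -0.1, -0.4]
opening: 0.0116
```

```bash
python3 - <<'E'
from m import *
o=ctrl.get_obs(); print(o['tool_pos'],o['clock'])
p,d,c=snap('wrist','wrist6.png')
W,H,S,V,rep=measure(p,d,c)
blue=(H>95)&(H<130)&(S>100)&(d>0)
P=W[blue]; print(len(P)); 
for q in np.linspace(P[:,0].min(),P[:,0].max(),7)[:-1]:
    k=(P[:,0]>=q)&(P[:,0]<q+.02)
    if k.sum(): print(np.round(P[k].mean(0)*1000,1),np.round(np.percentile(P[k][:,2],95)*1000,1))
E
```

```text
[ 0.47621911 -0.34324513  0.15007653] 28.7833
3617
[ 452.1 -341.1  157.8] 160.1
[ 473.8 -342.8  163.1] 189.8
[ 488.6 -344.5  156.9] 160.1
[ 506.6 -346.1  159.6] 160.4
[ 524.9 -347.9  159.1] 160.3
[ 542.2 -349.5  159.2] 160.3
```

View pics/wrist6.png

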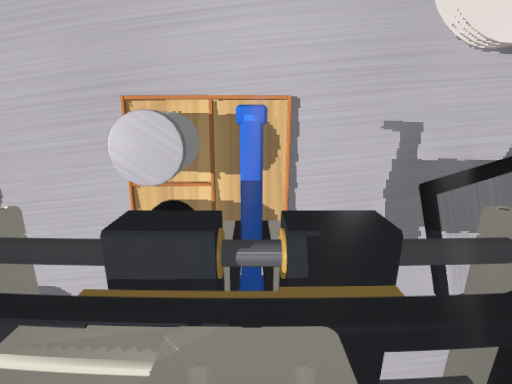

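Wrist view: the scoop is level at (252,115) to (252,290), lined up inside the long compartment, with the canister standing at (148,147). I'll lower it.

Request:
servo_tool(
  rows=[
    [0, 0, -24, 0, 0, 0],
    [0, 0, -32, 0, 0, 0],
    [0, 0, -28, 0, 0, 0],
    [0, 0, -18, 0, 0, 0],
    [0, 0, -10, 0, 0, 0],
  ],
)

```text
clock: 29.25
tool_pos: [0.4761, -0.3412, 0.0354]
orientation: [-179.9, 0.2, -5.4]
force: [-0.4, -1.2, -0.2]
opening: 0.0117
```

Request:
servo_tool(
  rows=[
    [0, 0, -6, 0, 0, 0],
    [0, 0, -3, 0, 0, 0],
    [0, 0, 0, 0, 0, 0],
    [0, 0, 0, 0, 0, 0],
  ],
)

```text
clock: 29.58
tool_pos: [0.4777, -0.3429, 0.0301]
orientation: [180.0, -0.1, -5.5]
force: [-0.1, -0.7, 0.3]
opening: 0.0118
```

Request:
servo_tool(
  rows=[
    [0, 0, -2, 0, 0, 0],
    [0, 0, 0, 0, 0, 0],
    [0, 0, 0, 0, 0, 0],
  ],
)

```text
clock: 29.83
tool_pos: [0.477, -0.3429, 0.0277]
orientation: [180.0, -0.1, -5.5]
force: [-0.5, 0.1, -1.1]
opening: 0.0116
```

Request:
servo_tool(
  rows=[
    [0, 0, -2, 0, 0, 0],
    [0, 0, -1, 0, 0, 0],
    [0, 0, 0, 0, 0, 0],
  ],
)

```text
clock: 30.08
tool_pos: [0.4766, -0.3428, 0.0239]
orientation: [-180.0, 0.0, -5.5]
force: [-0.1, -0.7, -0.6]
opening: 0.0116
```

Request:
servo_tool(
  rows=[
    [0, 0, -1, 0, 0, 0],
    [0, 0, 0, 0, 0, 0],
  ],
)

```text
clock: 30.25
tool_pos: [0.4767, -0.3428, 0.0229]
orientation: [180.0, 0.0, -5.5]
force: [-0.8, 0.9, -0.8]
opening: 0.0118
```

Request:
servo_tool(
  rows=[
    [0, 0, -0.5, 0, 0, 0],
    [0, 0, 0, 0, 0, 0],
  ],
)

```text
clock: 30.42
tool_pos: [0.4767, -0.3429, 0.0228]
orientation: [180.0, 0.0, -5.5]
force: [-1.3, 0.3, 3.3]
opening: 0.0115
```

Request:
servo_tool(
  rows=[
    [0, 0, 0, 0, 0, 0],
    [0, 0, 0, 0, 0, 0],
    [0, 0, 0, 0, 0, 0],
    [0, 0, 6, 0, 0, 0],
    [0, 0, 20, 0, 0, 0],
  ],
  fingers=30,
)

```text
clock: 30.83
tool_pos: [0.4748, -0.342, 0.0464]
orientation: [-179.9, 0.3, -5.5]
force: [0.1, 0.8, -0.8]
opening: 0.0298
```

Request:
servo_tool(
  rows=[
    [0, 0, 35, 0, 0, 0],
    [0, 0, 40, 0, 0, 0],
    [0, 0, 40, 0, 0, 0],
    [0, 30, 20, 0, 0, 0],
    [0, 40, 0, 0, 0, 0],
  ],
)

```text
clock: 31.25
tool_pos: [0.4795, -0.2748, 0.1894]
orientation: [179.9, -0.5, -5.6]
force: [2.1, -0.6, -0.1]
opening: 0.0298
```

Request:
servo_tool(
  rows=[
    [0, 40, 0, 0, 0, 0],
    [0, 40, 0, 0, 0, 0],
    [0, 40, 0, 0, 0, 0],
    [0, 40, 0, 0, 0, 0],
    [0, 40, 0, 0, 0, 0],
  ],
)

```text
clock: 31.67
tool_pos: [0.4763, -0.071, 0.1843]
orientation: [-180.0, -0.1, -5.5]
force: [1.1, 0.5, -0.3]
opening: 0.03
```

Request:
servo_tool(
  rows=[
    [0, 30, 0, 0, 0, 0],
    [0, 20, 0, 0, 0, 0],
    [0, 0, 0, 0, 0, 0],
    [0, 0, 0, 0, 0, 0],
    [0, 0, 0, 0, 0, 0],
  ],
)

```text
clock: 32.08
tool_pos: [0.4767, -0.0229, 0.1838]
orientation: [-180.0, -0.0, -5.4]
force: [0.0, 0.3, 0.5]
opening: 0.0304
```

```bash
python3 - <<'E'
from m import *
p,d,c=snap('top','top7.png')
W,H,S,V,rep=measure(p,d,c); A=np.ones_like(V,bool)
rep('tall',(340,190,378,250),A,.074,.095)
rep('can',(320,150,378,195),A,.070,.095)
blue=(H>95)&(H<130)&(S>100); rep('scoop',(325,140,420,250),blue,.01,.05)
k=blue.copy(); k[:,:325]=0; print('scoop z pct',np.percentile(W[k][:,2]*1000,[10,50,90]))
rep('short',(90,140,160,245),V<60,.050,.08)
rep('tamper',(90,140,160,245),A,.080,.11)
w=(H>5)&(H<25)&(S>60); rep('tray2',(95,145,155,240),w,-.01,.03); rep('tray3',(325,150,415,245),w,-.01,.03)
cv2.imwrite('pics/crop7.png',cv2.resize(p[130:270,80:430,::-1],None,fx=2.2,fy=2.2))
snap('scene','scene7.png')
E
```

```text
tall 189 circ [ 458.9 -258.    45.2] med z 82.3 mean [ 446.3 -255.4] rect [array([ 458.8, -252.3]), array([87.2, 55. ]), np.float64(3.6)]
can 583 circ [ 530.3 -262.6   30.9] med z 79.7 mean [ 530.3 -261.7] rect [array([ 529.6, -262.1]), array([60.6, 59.6]), np.float64(89.1)]
scoop 430 circ [ 478.  -342.5   73.7] med z 30.6 mean [ 471.9 -341.4] rect [array([ 478.4, -336. ]), array([146.2,  43.4]), np.float64(1.0)]
scoop z pct [ 7.74944552 28.78951519 33.12441117]
short 106 circ [460.5 313.3  33.8] med z 58.4 mean [469.6 320. ] rect [array([469.4, 317.9]), array([41.6, 67.1]), np.float64(27.4)]
tamper 137 circ [549.6 303.1  14.5] med z 90.1 mean [549.6 302.3] rect [array([549.5, 303.2]), array([25.1, 28.8]), np.float64(1.9)]
tray2 1582 circ [512.7 307.   96.4] med z 5.4 mean [537.5 298.5] rect [array([513.4, 308.2]), array([ 98.9, 170.9]), np.float64(84.1)]
tray3 2976 circ [ 482.1 -297.3  126. ] med z 4.3 mean [ 483.3 -303.7] rect [array([ 481.3, -297. ]), array([175.6, 185. ]), np.float64(84.3)]
```

View pics/crop7.png

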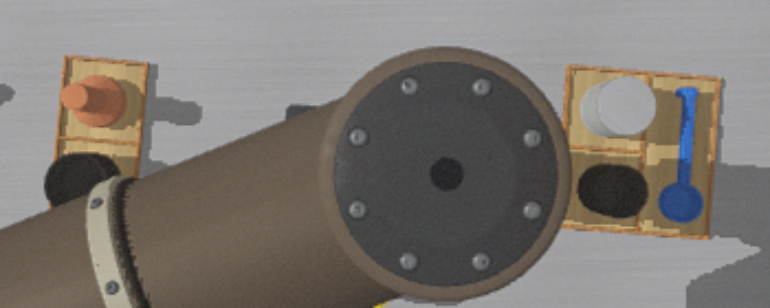

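View pics/scene7.png

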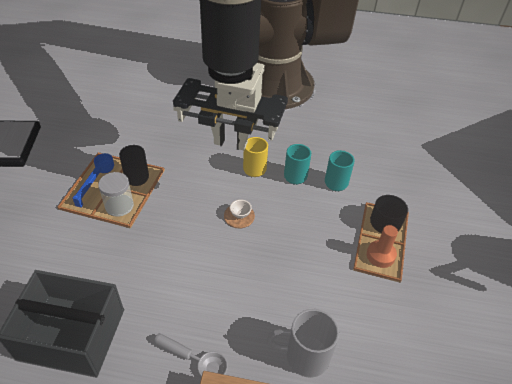

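The top crop and scene view show all five items upright in their compartments, the dish still on its coaster at (240,210), and the gripper clear. Handing in.

```bash
python3 -c "
from plant import ctrl
print(ctrl.get_obs()['clock'], ctrl.close_job())"
```

```text
the job is handed in; nothing more can be done
32.1833 None
```

Both coffee kits are made up and the job is handed in at 32 s on the robot's clock. I lowered the tumblers, canister and tamper until they touched the tray floor, then released them. The white dish and the coloured look-alikes were not touched.

The last camera check, against compartment centres taken from the top view (heights are above the counter):

| Item | Compartment | Off centre | Height reading |
|---|---|---|---|
| Tall tumbler | tray3, square nearer the robot | about 2 mm | top at 83 mm (84 expected) |
| Canister | tray3, square farther from the robot | about 1 mm | top at 80 mm (80 expected) |
| Scoop | tray3, long compartment | about 1–2 mm, and in line with the tray | about 31–33 mm (32 expected) |
| Short tumbler | tray2, square nearer the robot | about 1 mm | top at 58 mm (60 expected) |
| Tamper | tray2, square farther from the robot | about 1–2 mm | top at 90 mm (90 expected) |

- **Scoop regrip:** I set the scoop down once and took it again higher up. At the first grip the gripper body would have hit the tall tumbler beside it in the tray.
- **Description mismatch:** the task says the scoop starts roughly along world y, but the pictures showed it along world x, so I went by the pictures.
- **Weaker checks:** in the last top view the arm partly hid the short tumbler, so its position is less certain. The tall tumbler's final top-view reading had part of the canister in it, so its figures come from the clean views taken earlier. The scene view shows both upright.

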